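# Lift the sugar bowl's lid on tongs held at their marked gap

### The job

Pick up the sprung sugar tongs by the grip plates and squeeze them until the pointer stands between the two ribs on their cross bar (tips 20 mm apart), and let that gap settle for a second before any lifting of the lid. Keep the gap steady, one tip on each side of the neck under the lid's mushroom knob, and lift the lid straight up about 5 cm off the sugar bowl. Finish while holding it there, level and still above the bowl, on the tongs alone at their marked gap; never touch the lid or bowl with the gripper, do not shove the bowl, and leave the other things alone.

Things in the scene. Friction and masses are not known exactly. Their poses are not given: they have to be found in the camera images.
- tongs: Plain steel sprung sugar tongs lying flat, loose, 75 g, 155 mm long, 18 mm high. Origin: on the underside, midway between the arms; x to the tips, y to the left arm, z up. Closed back at x = -80 mm, tips end at x = +75 mm. Arms: upright strips 4 mm thick, 14 mm tall, the front 45 mm only 8 mm tall (5 to 13 mm above the underside); hinged at x = -70, y = +-10 mm; both always move alike.
- tongs_grip (a point): Where to grip: midway between the two dark grip plates, 5 mm behind the tongs' origin, 9 mm above the underside. Plates 26 mm long, 18 mm tall. Over their outer faces 39.5 mm at rest, 27.8 mm at the marked gap; tip gap changes 2.2 mm per mm here. The spring pushes back with about 5 N per plate at rest, 14 N at the mark, and opens the tongs when let go.
- tongs_mark (a point): Middle of the mark on the flat cross bar, which is fixed on top of the left arm 27 mm ahead of the tongs' origin and reaches over the right arm: the point midway between two small black ribs 9 mm apart. The dark pointer fin on the right arm, just ahead of the bar, stands midway between the ribs when the tips are 20 mm apart (arms then nearly parallel).
- tongs_left_tip (a point): Inner face of the left arm at its very end, middle of its height (9 mm above the tongs' underside). The tip gap is the distance between this point and tongs_right_tip: 46 mm at rest, 20 mm at the mark.
- tongs_right_tip (a point): Inner face of the right arm at its very end, middle of its height.
- bowl: White ceramic sugar bowl, round, 60 mm high, 90 mm across at the rim, 320 g, standing loose on the shelf. Origin: centre of its underside; z up.
- lid: White ceramic lid, about 85 g, lying loose on the bowl's rim: disc 94 mm across, 6 mm thick, below it a plug 70 mm across and 5 mm deep that sits in the bowl's mouth (80 mm) with slack; on top a mushroom knob. Origin: centre of the disc's underside, 60 mm above the bowl's origin when seated; z up.
- knob_neck (a point): Middle of the knob's neck, on the lid's axis 18 mm above the lid's origin (78 mm above the shelf when seated). Neck 12 mm across, from 6 to 30 mm above the lid's origin; above it the flat-bottomed round head, 34 mm across, to 38 mm. At the marked gap the tips pass either side of the neck and under the head; at rest the tongs are too wide to carry it.
- teapot: Bystander: steel tea pot, 108 mm across, 107 mm high, spout to its +x (reaching 100 mm from the axis), handle to -x (92 mm). Origin: centre of its underside. It stands in one of two places, the sugar bowl in the other.
- tin_4: Bystander: shorter aluminium tin, 71 mm across, 93 mm high, standing near the robot on its left. Origin: centre of its underside.
- tin_5: Bystander: as tin_4, on the robot's right.
- spoon: Bystander: white plastic spoon, 140 mm long, lying flat beyond the tongs, roughly across. Origin: on its underside, 63 mm from the round end, to which its x points.
Not all that is in view belongs to the job. Several things look just like the tongs: the one meant starts farthest to the robot's right.

How it is judged:
By the outcome, as a careful person would: the job done as asked, in the order asked, and still so for the second after the job is handed in, while the arm keeps its last pose, push and grip.
It also fails if it takes over 42 s, if anything falls off the work surface, if the arm or the gripper's body presses on something with over 40 N, if the wrist force passes 120 N, or if a joint passes its speed limit or range.

### The arm

A 6-joint arm with a two-finger parallel gripper is mounted at the origin on the work surface. World frame = base frame: x ahead of the robot, y to its left, z up, the work surface at z = 0. Lengths are in m, angles in degrees, forces in N, time in s.
With the tool pointing down it reaches from about 0.275 to 0.875 m from the base axis. Payload 12.5 kg.
Tool frame: the origin (TCP) lies at the very end of the fingers, on their centre line; the grasp point (between the pads) lies 19 mm behind it; z points along the fingers, y is the direction in which the jaws open and shut (so a half turn about z gives the same grasp; the last joint's range is limited). The gripper opens to 85 mm and grips with 20 to 120 N. Pads are 22 mm wide; open, the fingers measure 114 mm over their backs; the gripper's body (76 mm by 85 mm) begins 54 mm behind the grasp point. The pads swing forward as they close: fully open they stand 13 mm farther back than shut.
Start: joints at [-78.129, 20.094, 94.641, -0, 65.266, -4.847], TCP at [0.158, -0.527, 0.231] pointing down, gripper open.
Joint ranges: [-157.81, 157.81], [-45, 120.19], [0.68, 151.7], [-89.99, 269.99], [4.06, 180], [-164.3, 164.3]. Speed limits (degrees/s): [127.2, 127.2, 159.86, 180, 180, 180].

### API

Orientations are given as [roll, pitch, yaw] about the fixed x, y, z axes, in that order (R = Rz(yaw) Ry(pitch) Rx(roll)).
In Python, from plant import arm gives the robot as it stands. The module is installed in compiled form; this text tells all that it offers.
- The arm moves only by the tool carry_out, never from a script. Its argument "moves" is a list of rows, each an object with "twist": the turn, a rotation vector about the tool's x, y, z in rad, a list of three; "xyz": the shift along the tool's x, y, z in cm, a list of three; "hand": the opening, from 0 (shut) to 1 (fully open). In form: [{"twist": [ax, ay, az], "xyz": [x, y, z], "hand": hand}, ...]. A call has exactly 8 rows; each row shifts and turns the commanded pose from where the row before left it, along the tool's axes as they then stand; what a row does not reach is not made up. A row lasts 1/8 s, in which the tool goes at most 62.5 mm and 10.7 degrees, less where a joint would pass 70% of its speed; a pose out of reach is approached as far as the arm can. A call is refused whole if a number of a shift passes 6.25 or a number of a turn 0.188, either way. A call with a gripper value outside its range is refused whole. The fingers move at their own pace and stop on an object; "squeeze" is the grip in N (left out, the last holds). Time passes only in rows, so rows that do not move let the fingers close, or fill a call up. It gives the time, the measured TCP pose, the force and the opening at its end, in the units of the state.
- arm.observe(): the state, without advancing time (a new reading comes with each control period).
- arm.get_image(name): name is "scene" or "top" or "wrist"; returns the picture (420x560x3 uint8, red, green, blue); there is no depth.
- arm.camera_info(name): a dict with "fovy" (degrees; the focal length in pixels is half the picture's height over the tangent of half this angle, whatever the lens; pixels are square), "cx", "cy" (the principal point, pixels), "world_to_cam" (4x4, takes a point from world to camera coordinates); the wrist camera has in their place "hand_eye" (4x4, takes a point from camera to tool coordinates, whose origin is the TCP and whose axes are the flange's). Camera axes: x right, y down, z forward; pixel columns grow to the right and rows downward; lengths in m; the calibration is good to about 2 mm. A picture is of the moment at which its call begins: read the wrist's pose just before it. camera_info takes no time and is no camera call.
- arm.hand_in(): hands the job in, once; it reports no verdict.
The state is a dict: "time_s": time; "qpos": joint angles; "joint_velocities": joint speeds; "tau": joint torques, N m; "eef_pos": TCP position; "tcp_rot": TCP orientation; "contact_force": force on the tool from outside, world axes, zero at the start; "wrist_torque": the same for the moment, N m; "grip_width": finger opening in m.
Only numpy, scipy, OpenCV 4.12 (cv2) and the standard library are available. Lean on these libraries where they do the work, as an engineer would, in place of code of your own. Each camera call takes 0.05 s, during which the arm holds its last target. There are 200 camera calls.

## Working session

There is one attempt and no reset: what is moved stays moved. The work goes in short steps, Python scripts to look and compute and a tool call to move; the robot and the scene stay as the last step left them, time stands still between calls to the robot, and variables do not carry over. Pictures are saved under pics/ and viewed, about 8 in all and at most 12, crops included, and the job is handed in when it is done.

Besides the shell and the picture viewer there is one more tool, called after "Request:" by a JSON object that holds its "name" and its "arguments". carry_out: Moves the arm, as the interface text tells. Its arguments: {"type":"object","properties":{"moves":{"type":"array"},"squeeze":{"type":"number"}},"required":["moves"]}

```bash
mkdir -p pics
cat > h.py <<'E'
import numpy as np, cv2
from plant import arm
from scipy.spatial.transform import Rotation as R
def K(n):
    i=arm.camera_info(n); f=210/np.tan(np.radians(i['fovy']/2)); return i,f
def Twt(s):
    T=np.eye(4);T[:3,:3]=R.from_euler('xyz',s['tcp_rot'],degrees=True).as_matrix();T[:3,3]=s['eef_pos'];return T
def cam2world(n,s=None):
    i,f=K(n)
    return (Twt(s or arm.observe())@np.array(i['hand_eye']) if n=='wrist' else np.linalg.inv(np.array(i['world_to_cam']))),i,f
def px2w(n,u,v,z,s=None):
    T,i,f=cam2world(n,s); d=T[:3,:3]@np.array([(u-i['cx'])/f,(v-i['cy'])/f,1]); o=T[:3,3]
    return o+d*(z-o[2])/d[2]
def w2px(n,p,s=None):
    T,i,f=cam2world(n,s); q=np.linalg.inv(T)@np.append(p,1); return q[0]/q[2]*f+i['cx'],q[1]/q[2]*f+i['cy']
def snap(n,name,crop=None,k=1):
    s=arm.observe(); im=arm.get_image(n)[:,:,::-1]; cv2.imwrite(f'pics/{name}_raw.png',im)
    if crop: x,y,w,h=crop; im=im[y:y+h,x:x+w]
    cv2.imwrite(f'pics/{name}.png',cv2.resize(im,None,fx=k,fy=k,interpolation=cv2.INTER_CUBIC)); return s
E
python3 - <<'E'
from h import *
s=arm.observe();print(s)
a=cv2.cvtColor
snap('top','top0',None,1.4);snap('scene','sc0',None,1.4)
for n in('top','scene','wrist'):print(arm.camera_info(n))
E
```

```text
{'time_s': 0.0, 'qpos': array([-7.81294996e+01,  2.01249780e+01,  9.46776266e+01,  1.43668492e-03,
        6.52671491e+01, -4.84816401e+00]), 'joint_velocities': array([-0.03398978,  0.04135074,  0.03158879,  0.11388198, -0.08098201,
       -0.03491453]), 'tau': array([ 1.08756121e-03, -5.06101799e+01, -2.91402233e+01, -2.24495494e-05,
        4.59162402e-03,  1.27913160e-07]), 'eef_pos': array([ 0.15817063, -0.52640706,  0.23074782]), 'tcp_rot': array([-1.79930606e+02, -7.19476449e-03,  1.67180582e+01]), 'contact_force': array([-0.51784472, -0.53562559,  0.68405246]), 'wrist_torque': array([0.03033305, 0.08597807, 0.0087362 ]), 'grip_width': 0.08527495414114283}
{'fovy': 54.497573305324366, 'cx': 278.31021367928304, 'cy': 210.66526248509794, 'world_to_cam': array([[-0.02257696, -0.99970666,  0.00876831,  0.01427326],
       [-0.98655022,  0.02085788, -0.1621222 ,  0.53716038],
       [ 0.16189176, -0.0123106 , -0.98673173,  0.8976142 ],
       [ 0.        ,  0.        ,  0.        ,  1.        ]])}
{'fovy': 45.464159010146176, 'cx': 283.4875316124024, 'cy': 206.01114848038466, 'world_to_cam': array([[ 0.56994492,  0.82164985, -0.00736937, -0.30593868],
       [ 0.50084436, -0.35449729, -0.78961167, -0.18799154],
       [-0.65139674,  0.44634425, -0.61356263,  1.53010535],
       [ 0.        ,  0.        ,  0.        ,  1.        ]])}
{'fovy': 69.07239017246108, 'cx': 278.57901145528973, 'cy': 211.18504204390567, 'hand_eye': array([[-6.24772864e-04, -9.49811203e-01, -3.12823096e-01,
         8.09363088e-02],
       [ 9.99999734e-01, -4.75462438e-04, -5.53581720e-04,
         1.00778910e-03],
       [ 3.77062488e-04, -3.12823358e-01,  9.49811247e-01,
        -1.43392532e-01],
       [ 0.00000000e+00,  0.00000000e+00,  0.00000000e+00,
         1.00000000e+00]])}
```

View pics/top0.png

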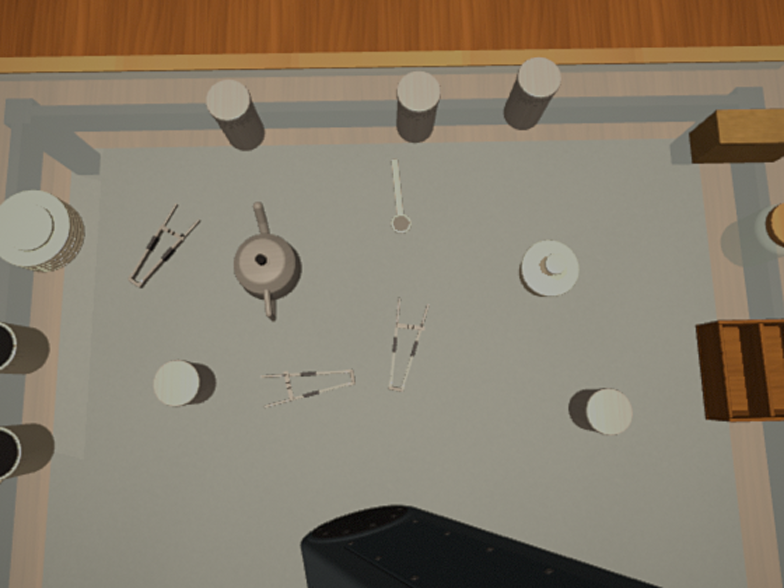

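View pics/sc0.png

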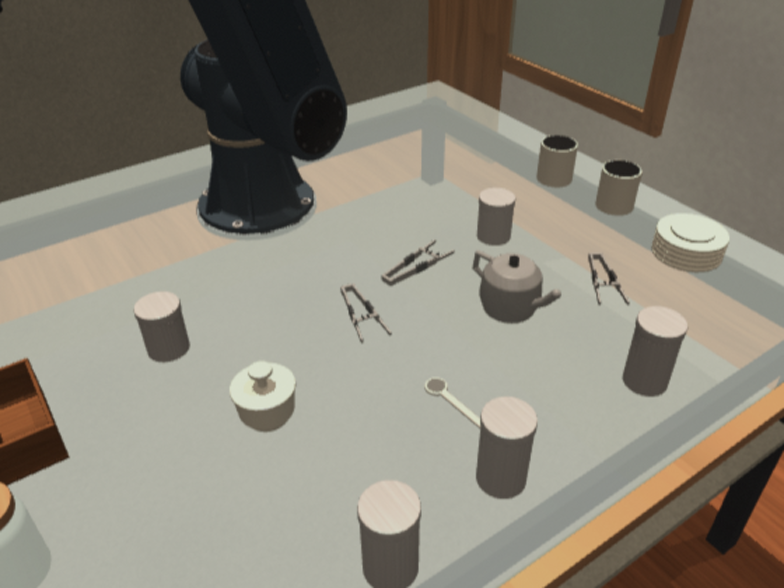

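The top view shows three tongs. The rightmost pair, the one meant, has its back at (396,388) and tips at (399,298) and (428,306). The bowl with its knob is at (553,264) and the teapot at (266,265), all in the 1.4x picture.

Run:
```python
from h import *
P=lambda u,v,z:px2w('top',u/1.4,v/1.4,z).round(4)
b=P(396,388,.009);l=P(399,298,.009);r=P(428,306,.009);print('back',b,'tips',l,r,np.linalg.norm(l-r),'len',np.linalg.norm((l+r)/2-b))
d=(l+r)/2-b;print('yaw',np.degrees(np.arctan2(d[1],d[0])),'grip',b+d/155*75*1000/1000)
for n,u,v,z in(('lid',550,267,.066),('knob',553,264,.098),('tin5',609,412,.093),('spoonend',400,224,.005),('spoon',396,160,.005),('pl',394,345,.018),('pr',414,349,.018),('teapotc',266,262,.107),('spout',270,315,.08),('tongs2',352,377,.01),('t2tip',265,377,.01),('t2tipb',266,407,.01)):print(n,P(u,v,z))
im=cv2.imread('pics/top0_raw.png')[195:295,260:330]
cv2.imwrite('pics/c0.png',cv2.resize(im,None,fx=6,fy=6,interpolation=cv2.INTER_CUBIC))
```

```text
back [ 0.3857 -0.005   0.009 ] tips [ 0.5374 -0.0138  0.009 ] [ 0.5225 -0.0629  0.009 ] 0.051311012463213006 len 0.14805500666981844
yaw -13.017821682871972 grip [ 0.45549839 -0.0211371   0.009     ]
lid [ 0.5742 -0.2591  0.066 ]
knob [ 0.5722 -0.2545  0.098 ]
tin5 [ 0.3425 -0.3252  0.093 ]
spoonend [ 0.6694 -0.019   0.005 ]
spoon [ 0.7878 -0.0149  0.005 ]
pl [ 0.4567 -0.0032  0.018 ]
pr [ 0.4493 -0.0364  0.018 ]
teapotc [0.5827 0.1936 0.107 ]
spout [0.5034 0.1918 0.08  ]
tongs2 [0.4055 0.068  0.01  ]
t2tip [0.4087 0.2129 0.01  ]
t2tipb [0.3596 0.2106 0.01  ]
```

View pics/c0.png

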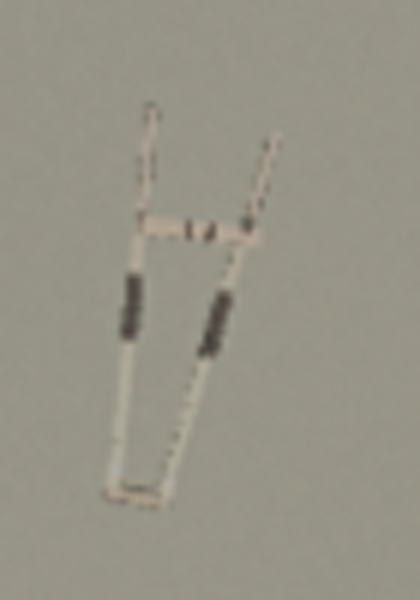

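Request:
{"name": "carry_out", "arguments": {"moves": [{"twist":[0,0,0.13],"xyz":[0,0,0],"hand":1},{"twist":[0,0,0.13],"xyz":[0,0,0],"hand":1},{"twist":[0,0,0.13],"xyz":[0,0,0],"hand":1},{"twist":[0,0,0.13],"xyz":[0,0,0],"hand":1},{"twist":[0,0,0],"xyz":[1.4,-4.6,0.5],"hand":1},{"twist":[0,0,0],"xyz":[1.4,-4.6,0.5],"hand":1},{"twist":[0,0,0],"xyz":[1.4,-4.6,0.5],"hand":1},{"twist":[0,0,0],"xyz":[1.4,-4.6,0.5],"hand":1}], "squeeze": 40}}

```text
time_s: 1.1
eef_pos: [0.2549, -0.3587, 0.211]
tcp_rot: [-180.0, 0.0, -13.1]
contact_force: [0.4, -0.8, -0.1]
grip_width: 0.0851
```

Request:
{"name": "carry_out", "arguments": {"moves": [{"twist":[0,0,0],"xyz":[1.5,-4.7,0.7],"hand":1},{"twist":[0,0,0],"xyz":[1.5,-4.7,0.7],"hand":1},{"twist":[0,0,0],"xyz":[1.5,-4.7,0.7],"hand":1},{"twist":[0,0,0],"xyz":[1.5,-4.7,0.7],"hand":1},{"twist":[0,0,0],"xyz":[1.5,-4.7,0.7],"hand":1},{"twist":[0,0,0],"xyz":[1.5,-4.7,0.7],"hand":1},{"twist":[0,0,0],"xyz":[1.5,-4.7,0.7],"hand":1},{"twist":[0,0,0],"xyz":[1.5,-4.7,0.7],"hand":1}]}}

```text
time_s: 2.1
eef_pos: [0.457, -0.0195, 0.155]
tcp_rot: [180.0, 0.0, -13.1]
contact_force: [1.0, -1.4, 0.1]
grip_width: 0.0851
```

Run:
```python
from h import *
s=snap('wrist','w1',None,1.4);print(s['eef_pos'],s['tcp_rot'],s['contact_force'],s['time_s'])
```

```text
[ 0.45695386 -0.01946872  0.15498911] [ 1.79997463e+02  4.57596556e-03 -1.30651739e+01] [ 1.04853002 -1.39489233  0.11998842] 2.1
```

View pics/w1.png

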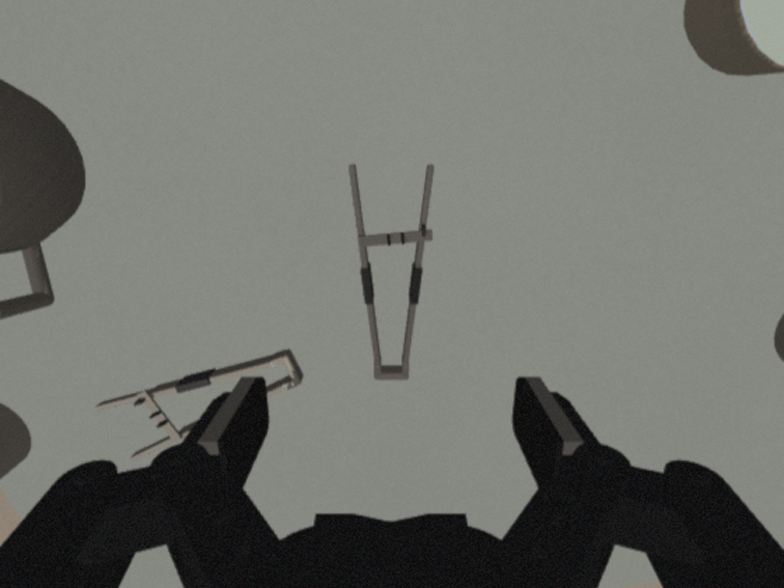

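Tongs seen centred: tips at (352,166) and (431,166), back at (391,377), plates at (367,284) and (416,284). The tongs are nearly parallel to the tool x axis.

Run:
```python
from h import *
s=arm.observe()
P=lambda u,v,z:px2w('wrist',u/1.4,v/1.4,z,s)
L,Rr,B=P(352,166,.013),P(431,166,.013),P(391,377,.009)
pl,pr=P(367,284,.018),P(416,284,.018)
print(np.linalg.norm(L-Rr)*1e3,np.linalg.norm((L+Rr)/2-B)*1e3); d=(L+Rr)/2-B
print(np.degrees(np.arctan2(d[1],d[0])), 'platewidth',np.linalg.norm(pl-pr))
g=(pl+pr)/2; u=d/np.linalg.norm(d); g2=(L+Rr)/2-u*.080
T=np.linalg.inv(Twt(s))
for p in(g,g2):print(p,(T@np.append(p,1))[:3]*100)
```

```text
50.41298928559574 153.51673479405125
-13.112841405040804 platewidth 0.033489502879104495
[ 0.45607961 -0.01673031  0.018     ] [-0.24634376  0.14445789 13.6398998 ]
[ 0.45329914 -0.01589792  0.01091554] [-0.53617091  0.12677775 14.34829462]
```

Run:
```python
from h import *
n=arm.observe();print(n['eef_pos'],n['tcp_rot'],n['time_s'])
s=dict(eef_pos=np.array([ 0.45695386,-0.01946872,0.15498911]),tcp_rot=np.array([179.997463,.0045766,-13.0651739]))
P=lambda u,v,z:px2w('wrist',u/1.4,v/1.4,z,s)
L,Rr,B=P(352,166,.013),P(431,166,.013),P(391,377,.018)
pl,pr=P(367,284,.018),P(416,284,.018)
d=(L+Rr)/2-B;u=d/np.linalg.norm(d)
T=np.linalg.inv(Twt(n));print(np.linalg.norm(d),np.degrees(np.arctan2(d[1],d[0])))
for p in((pl+pr)/2,(L+Rr)/2-u*.080,B+u*.075):print(p,(T@np.append(p,1))[:3]*100)
```

```text
[ 0.45873334 -0.01603251  0.15440129] [-1.79929583e+02 -1.45883732e-02 -1.30015689e+01] 2.15
0.14888355434087058 -13.185478286770161
[ 0.4540426 -0.0202854  0.018    ] [-0.36484123  0.53668065 13.63938758]
[ 0.45143929 -0.01948593  0.01568666] [-0.6365441   0.51763624 13.87067565]
[ 0.45739112 -0.02088033  0.01548125] [-0.02525295  0.51962384 13.8913699 ]
```

Request:
{"name": "carry_out", "arguments": {"moves": [{"twist":[0,0,0],"xyz":[-0.3,0.52,0],"hand":0.7},{"twist":[0,0,0],"xyz":[0,0,2.5],"hand":0.7},{"twist":[0,0,0],"xyz":[0,0,3],"hand":0.7},{"twist":[0,0,0],"xyz":[0,0,3],"hand":0.7},{"twist":[0,0,0],"xyz":[0,0,2.5],"hand":0.7},{"twist":[0,0,0],"xyz":[0,0,2],"hand":0.7},{"twist":[0,0,0],"xyz":[0,0,0.8],"hand":0.7},{"twist":[0,0,0],"xyz":[0,0,0],"hand":0.7}]}}

```text
time_s: 3.15
eef_pos: [0.452, -0.026, 0.0174]
tcp_rot: [180.0, 0.0, -13.1]
contact_force: [-0.2, -0.1, 0.4]
grip_width: 0.0597
```

Run:
```python
from h import *
s=snap('wrist','w2',None,1.4);print(s['eef_pos'],s['tcp_rot'],s['contact_force'],s['grip_width'],s['time_s'])
```

```text
[ 0.45196826 -0.02597382  0.01736519] [ 1.79994575e+02  3.05728895e-02 -1.31169812e+01] [-0.21553878 -0.0821381   0.3596791 ] 0.05969363759298026 3.15
```

View pics/w2.png

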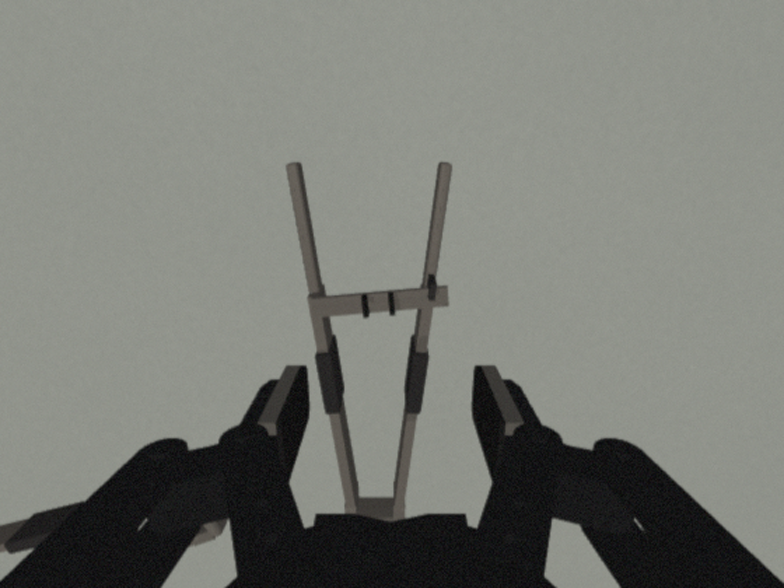

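Run:
```python
from h import *
n=arm.observe();print(n['eef_pos'],n['tcp_rot'],n['joint_velocities'],n['time_s'])
T=np.linalg.inv(Twt(n))
P=lambda u,v,z:px2w('wrist',u/1.4,v/1.4,z,n)
for nm,u,v,z in(('L',294,164,.013),('R',445,164,.013),('pl',330,352,.018),('pr',416,352,.018),('plb',330,410,.018),('prb',415,410,.018),('bk',377,503,.018)):print(nm,P(u,v,z),(T@np.append(P(u,v,z),1))[:3]*100)
```

```text
[ 0.45232749 -0.02585954  0.0177618 ] [-1.79999746e+02 -1.89760931e-02 -1.31074561e+01] [ 0.38408069 -0.59230719 -0.22261147 -0.08877049 -0.04674744  0.13738927] 3.2
L [ 0.53588857 -0.01318966  0.013     ] [ 7.85091847 -3.12895802  0.47879425]
R [ 0.52450485 -0.06194363  0.013     ] [7.84783803 1.87757493 0.47877103]
pl [ 0.46922182 -0.00758284  0.018     ] [ 1.23094982 -2.1631794  -0.02340256]
pr [ 0.46201562 -0.03847879  0.018     ] [ 1.22975638  1.00934183 -0.02341703]
plb [ 0.44541162 -0.0009085   0.018     ] [-1.23939517 -2.27326079 -0.02422024]
prb [ 0.43794288 -0.03294296  0.018     ] [-1.24033947  1.0160981  -0.02423514]
bk [ 0.39746522 -0.00795024  0.018     ] [-5.74942661 -0.50011381 -0.02572181]
```

The tongs are 6 mm to the tool's -y side: plates at (330,375) and (416,375), finger centre at 391. I'll correct for that, then go down and close.

Request:
{"name": "carry_out", "arguments": {"moves": [{"twist":[0,0,0],"xyz":[0,-0.6,0],"hand":0.7},{"twist":[0,0,0],"xyz":[0,0,0.6],"hand":0.7},{"twist":[0,0,0],"xyz":[0,0,0.5],"hand":0.6},{"twist":[0,0,0],"xyz":[0,0,0.3],"hand":0.55},{"twist":[0,0,0],"xyz":[0,0,0],"hand":0.5},{"twist":[0,0,0],"xyz":[0,0,0],"hand":0.45},{"twist":[0,0,0],"xyz":[0,0,0],"hand":0.42},{"twist":[0,0,0],"xyz":[0,0,0],"hand":0.42}]}}

```text
time_s: 4.2
eef_pos: [0.4537, -0.0196, 0.0034]
tcp_rot: [-180.0, -0.0, -13.1]
contact_force: [0.7, 0.2, 1.6]
grip_width: 0.036
```

Run:
```python
from h import *
s=arm.observe();print(s['eef_pos'],s['tcp_rot'],s['contact_force'],s['grip_width'],s['time_s'])
```

```text
[ 0.45369608 -0.01963054  0.0034076 ] [-1.79999163e+02 -1.19820613e-02 -1.30762966e+01] [0.72436764 0.16642563 1.56380282] 0.03599122256536959 4.2
```

Request:
{"name": "carry_out", "arguments": {"moves": [{"twist":[0,0,0],"xyz":[0,0,0],"hand":0.4},{"twist":[0,0,0],"xyz":[0,0,0],"hand":0.38},{"twist":[0,0,0],"xyz":[0,0,0],"hand":0.36},{"twist":[0,0,0],"xyz":[0,0,0],"hand":0.345},{"twist":[0,0,0],"xyz":[0,0,0],"hand":0.335},{"twist":[0,0,0],"xyz":[0,0,0],"hand":0.33},{"twist":[0,0,0],"xyz":[0,0,0],"hand":0.33},{"twist":[0,0,0],"xyz":[0,0,0],"hand":0.33}]}}

```text
time_s: 5.2
eef_pos: [0.454, -0.0196, 0.0036]
tcp_rot: [-180.0, -0.0, -13.1]
contact_force: [-0.8, 0.3, 7.6]
grip_width: 0.0284
```

Run:
```python
from h import *
s=snap('wrist','w3',(150,80,260,250),2.4);print(s['eef_pos'],s['tcp_rot'],s['contact_force'],s['grip_width'],s['time_s'])
```

```text
[ 0.45397091 -0.01964837  0.00363244] [-1.79994728e+02 -4.46970736e-02 -1.30777476e+01] [-0.83407436  0.26123661  7.63608351] 0.028405056905952086 5.2
```

View pics/w3.png

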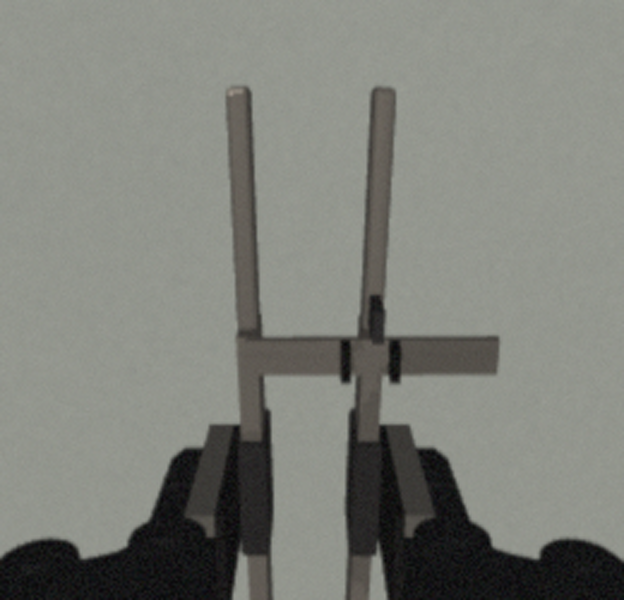

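The pointer fin stands at x≈377 and the ribs at 346 and 395 (middle 370.5). That is about 1.2 mm too open at the bar, so I'll close the grip by about 0.8 mm and lift slightly to take off the table contact.

Request:
{"name": "carry_out", "arguments": {"moves": [{"twist":[0,0,0],"xyz":[0,0,-0.1],"hand":0.326},{"twist":[0,0,0],"xyz":[0,0,-0.1],"hand":0.321},{"twist":[0,0,0],"xyz":[0,0,-0.3],"hand":0.321},{"twist":[0,0,0],"xyz":[0,0,-0.5],"hand":0.321},{"twist":[0,0,0],"xyz":[0,0,-1],"hand":0.321},{"twist":[0,0,0],"xyz":[0,0,-1],"hand":0.321},{"twist":[0,0,0],"xyz":[0,0,-1],"hand":0.321},{"twist":[0,0,0],"xyz":[0,0,0],"hand":0.321}]}}

```text
time_s: 6.25
eef_pos: [0.4541, -0.0197, 0.0442]
tcp_rot: [-180.0, -0.1, -13.1]
contact_force: [-0.2, 0.0, -0.2]
grip_width: 0.0275
```

Run:
```python
from h import *
s=snap('wrist','w4',(150,80,260,250),2.4);print(s['eef_pos'],s['tcp_rot'],s['contact_force'],s['grip_width'],s['time_s'])
n=arm.observe();print(n['eef_pos'],n['grip_width'])
```

```text
[ 0.45411716 -0.01968545  0.04417504] [-1.79992791e+02 -9.52876484e-02 -1.30728144e+01] [-0.22577779  0.03299836 -0.17436285] 0.027482244866986763 6.25
[ 0.45384227 -0.01962998  0.04369434] 0.027698518303687754
```

View pics/w4.png

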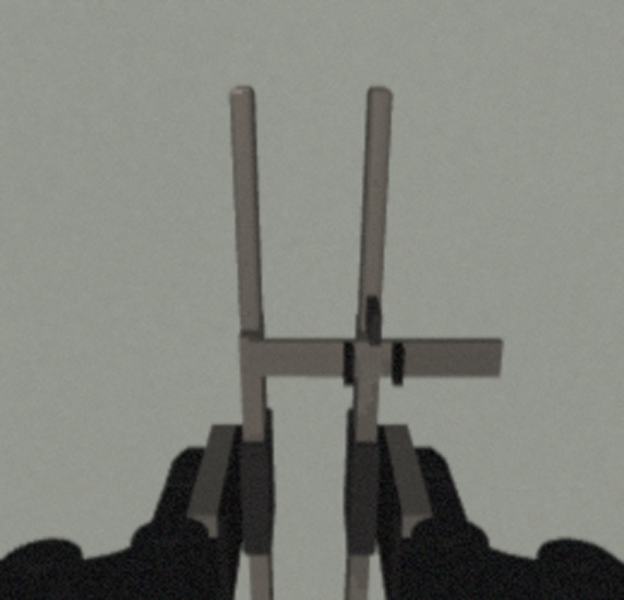

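Fin at 375, ribs at 349 and 398 (middle 373.5), so the pointer is centred to about 0.3 mm. The tongs hang level in the grip. I'll raise them and carry them over to near the bowl.

Request:
{"name": "carry_out", "arguments": {"moves": [{"twist":[0,0,0],"xyz":[0.25,1,-1],"hand":0.321},{"twist":[0,0,0],"xyz":[0.6,2.5,-2],"hand":0.321},{"twist":[0,0,0],"xyz":[0.8,3.2,-2.5],"hand":0.321},{"twist":[0,0,0],"xyz":[0.9,3.7,-2],"hand":0.321},{"twist":[0,0,0],"xyz":[0.9,3.7,-1.5],"hand":0.321},{"twist":[0,0,0],"xyz":[0.75,3.2,-1],"hand":0.321},{"twist":[0,0,0],"xyz":[0.5,2.2,0],"hand":0.321},{"twist":[0,0,0],"xyz":[0.25,0.9,0],"hand":0.321}]}}

```text
time_s: 7.3
eef_pos: [0.4553, -0.2309, 0.1435]
tcp_rot: [180.0, 0.0, -13.2]
contact_force: [0.4, 0.3, -1.2]
grip_width: 0.0275
```

Request:
{"name": "carry_out", "arguments": {"moves": [{"twist":[0,0,0],"xyz":[0,0,0],"hand":0.321},{"twist":[0,0,0],"xyz":[0,0,0],"hand":0.321},{"twist":[0,0,0],"xyz":[0,0,0],"hand":0.321},{"twist":[0,0,0],"xyz":[0,0,0],"hand":0.321},{"twist":[0,0,0],"xyz":[0,0,0],"hand":0.321},{"twist":[0,0,0],"xyz":[0,0,0],"hand":0.321},{"twist":[0,0,0],"xyz":[0,0,0],"hand":0.321},{"twist":[0,0,0],"xyz":[0,0,0],"hand":0.321}]}}

```text
time_s: 8.3
eef_pos: [0.4557, -0.2295, 0.1433]
tcp_rot: [180.0, -0.0, -13.1]
contact_force: [0.4, 0.9, -0.6]
grip_width: 0.0277
```

Run:
```python
from h import *
s=snap('wrist','w5',None,1.4);print(s['eef_pos'],s['tcp_rot'],s['contact_force'],s['grip_width'],s['time_s'])
```

```text
[ 0.45570708 -0.22952903  0.14331497] [ 1.79998899e+02 -3.22159128e-03 -1.30769456e+01] [ 0.39146401  0.92167974 -0.64377292] 0.027712668346199225 8.3
```

View pics/w5.png

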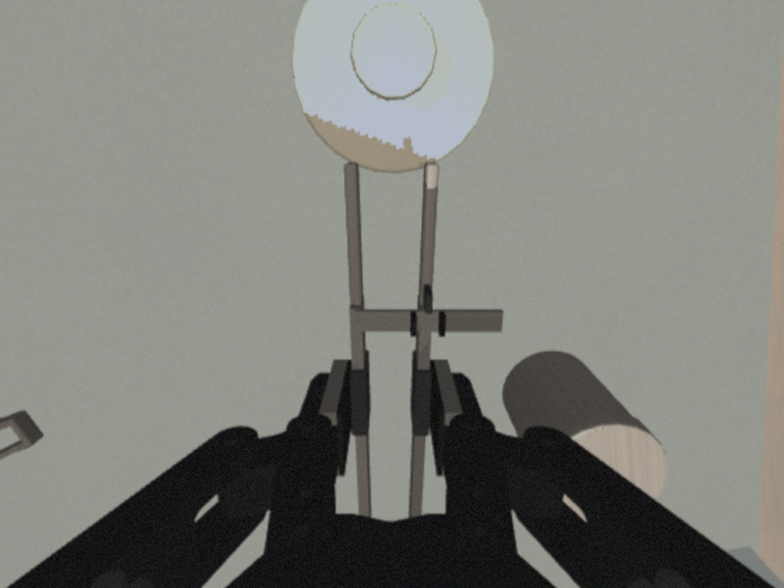

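The lid spans x 293–493, the knob head x 351–436 with its centre at (393.5,51). Tips at (352,165) and (431,165); pointer at 428 between ribs at 414 and 442.

```bash
cat > m.py <<'E'
from h import *
s=arm.observe();print(s['eef_pos'])
T=np.linalg.inv(Twt(s)); z0=s['eef_pos'][2]-.0036
def P(u,v,z): p=px2w('wrist',u/1.4,v/1.4,z,s); return p.round(4),((T@np.append(p,1))[:3]*1000).round(1)
for nm,u,v,z in(('headL',351,51,.096),('headR',436,51,.096),('headtop',393.5,2,.098),('headbot',393.5,99,.098),('headc',393.5,50.5,.098),('lidL',293,60,.066),('lidR',493,60,.066),('lidbot',393,172,.066),
 ('tipL',352,165,z0+.013),('tipR',431,165,z0+.013),('plL',361,400,z0+.018),('plR',422,400,z0+.018)):print(nm,*P(u,v,z))
E
python3 m.py
```

```text
[ 0.45566912 -0.22950672  0.14326596]
headL [ 0.5763 -0.2423  0.096 ] [120.4 -14.9  47.3]
headR [ 0.5687 -0.275   0.096 ] [120.3  18.7  47.3]
headtop [ 0.5881 -0.2622  0.098 ] [136.4   1.9  45.3]
headbot [ 0.5553 -0.2547  0.098 ] [102.8   1.9  45.3]
headc [ 0.5722 -0.2585  0.098 ] [120.1   1.9  45.3]
lidL [ 0.5853 -0.2143  0.066 ] [122.9 -44.1  77.3]
lidR [ 0.5644 -0.304   0.066 ] [122.8  47.9  77.3]
lidbot [ 0.5266 -0.248   0.066 ] [73.3  2.  77.3]
tipL [ 0.5346 -0.2367  0.1527] [ 78.5 -10.9  -9.4]
tipR [ 0.5292 -0.2598  0.1527] [78.5 12.8 -9.4]
plL [ 0.4587 -0.2204  0.1577] [  0.9  -9.5 -14.4]
plR [ 0.4539 -0.241   0.1577] [  0.9  11.6 -14.4]
```

Measured head is 33.6 mm across, lid 92 mm, tip gap 19.7 mm; all fit the sizes given. Next: 0.9 mm sideways and 69 mm down, then a check before going in.

Request:
{"name": "carry_out", "arguments": {"moves": [{"twist":[0,0,0],"xyz":[0,0.09,0.5],"hand":0.321},{"twist":[0,0,0],"xyz":[0,0,1.2],"hand":0.321},{"twist":[0,0,0],"xyz":[0,0,1.6],"hand":0.321},{"twist":[0,0,0],"xyz":[0,0,1.6],"hand":0.321},{"twist":[0,0,0],"xyz":[0,0,1.2],"hand":0.321},{"twist":[0,0,0],"xyz":[0,0,0.6],"hand":0.321},{"twist":[0,0,0],"xyz":[0,0,0.2],"hand":0.321},{"twist":[0,0,0],"xyz":[0,0,0],"hand":0.321}]}}

```text
time_s: 9.35
eef_pos: [0.4556, -0.2305, 0.0745]
tcp_rot: [180.0, -0.0, -13.1]
contact_force: [0.8, -1.0, -0.3]
grip_width: 0.0279
```

Request:
{"name": "carry_out", "arguments": {"moves": [{"twist":[0,0,0],"xyz":[0,0,0],"hand":0.321},{"twist":[0,0,0],"xyz":[0,0,0],"hand":0.321},{"twist":[0,0,0],"xyz":[0,0,0],"hand":0.321},{"twist":[0,0,0],"xyz":[0,0,0],"hand":0.321},{"twist":[0,0,0],"xyz":[0.4,0,0],"hand":0.321},{"twist":[0,0,0],"xyz":[0.4,0,0],"hand":0.321},{"twist":[0,0,0],"xyz":[0.2,0,0],"hand":0.321},{"twist":[0,0,0],"xyz":[0,0,0],"hand":0.321}]}}

```text
time_s: 10.35
eef_pos: [0.4654, -0.2327, 0.0742]
tcp_rot: [-180.0, 0.0, -13.1]
contact_force: [0.6, 0.4, -0.7]
grip_width: 0.0277
```

Run:
```python
from h import *
s=snap('wrist','w6',None,1.4);print(s['eef_pos'],s['tcp_rot'],s['contact_force'],s['grip_width'],s['time_s'])
```

```text
[ 0.46535186 -0.23265682  0.07423799] [-1.79998945e+02  9.46416380e-04 -1.30712175e+01] [ 0.55850439  0.35164738 -0.67308711] 0.02765616263774353 10.35
```

View pics/w6.png

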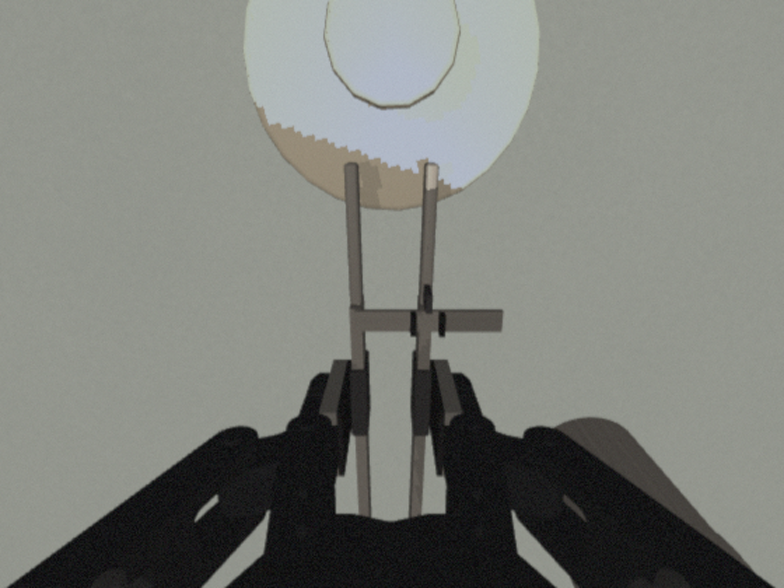

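The head spans x 325–460 (middle 392.5), the lid's middle is at 392 and the tips' at 391.5, so they are centred. I'll go forward 42 mm, with the tips under the head.

Request:
{"name": "carry_out", "arguments": {"moves": [{"twist":[0,0,0],"xyz":[0.3,0,0],"hand":0.321},{"twist":[0,0,0],"xyz":[0.7,0,0],"hand":0.321},{"twist":[0,0,0],"xyz":[0.8,0,0],"hand":0.321},{"twist":[0,0,0],"xyz":[0.8,0,0],"hand":0.321},{"twist":[0,0,0],"xyz":[0.7,0,0],"hand":0.321},{"twist":[0,0,0],"xyz":[0.6,0,0],"hand":0.321},{"twist":[0,0,0],"xyz":[0.3,0,0],"hand":0.321},{"twist":[0,0,0],"xyz":[0,0,0],"hand":0.321}]}}

```text
time_s: 11.4
eef_pos: [0.5062, -0.2421, 0.0742]
tcp_rot: [-180.0, 0.0, -13.1]
contact_force: [-0.3, 0.4, -1.0]
grip_width: 0.0278
```

Request:
{"name": "carry_out", "arguments": {"moves": [{"twist":[0,0,0],"xyz":[0,0,0],"hand":0.321},{"twist":[0,0,0],"xyz":[0,0,0],"hand":0.321},{"twist":[0,0,0],"xyz":[0,0,0],"hand":0.321},{"twist":[0,0,0],"xyz":[0,0,0],"hand":0.321},{"twist":[0,0,0],"xyz":[0,0,0],"hand":0.321},{"twist":[0,0,0],"xyz":[0,0,0],"hand":0.321},{"twist":[0,0,0],"xyz":[0,0,0],"hand":0.321},{"twist":[0,0,0],"xyz":[0,0,0],"hand":0.321}]}}

```text
time_s: 12.4
eef_pos: [0.5061, -0.2422, 0.0743]
tcp_rot: [-180.0, 0.0, -13.1]
contact_force: [-0.7, -0.0, -1.1]
grip_width: 0.0275
```

Run:
```python
from h import *
s=snap('wrist','w7',None,1);print(s['eef_pos'],s['tcp_rot'],s['contact_force'],s['grip_width'],s['time_s'])
snap('scene','s7')
a=cv2.imread('pics/w7_raw.png');b=cv2.imread('pics/s7_raw.png')[200:330,120:290]
b=cv2.resize(b,None,fx=1.6,fy=1.6,interpolation=2);b=cv2.copyMakeBorder(b,0,420-b.shape[0],0,0,0)
a=a[:, 40:520]
cv2.imwrite('pics/c7.png',np.hstack([a,b]));print(a.shape,b.shape)
```

```text
[ 0.50611438 -0.24216042  0.07427227] [-1.79998927e+02  2.84633716e-03 -1.30762537e+01] [-0.71764983 -0.02478107 -1.10970644] 0.027455552904336548 12.4
(420, 480, 3) (420, 272, 3)
```

View pics/c7.png

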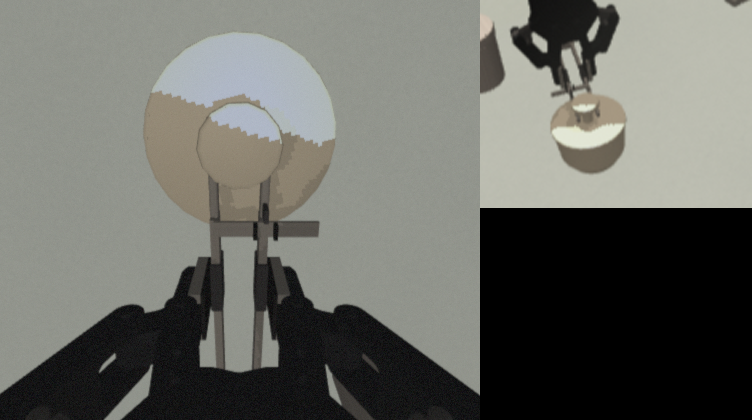

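The arms (x 214 and 265) pass symmetrically under the head (197–282), the lid is still seated, and the gap has been steady for about 7 s. I'll lift slowly.

Request:
{"name": "carry_out", "arguments": {"moves": [{"twist":[0,0,0],"xyz":[0,0,-0.12],"hand":0.321},{"twist":[0,0,0],"xyz":[0,0,-0.12],"hand":0.321},{"twist":[0,0,0],"xyz":[0,0,-0.12],"hand":0.321},{"twist":[0,0,0],"xyz":[0,0,-0.12],"hand":0.321},{"twist":[0,0,0],"xyz":[0,0,-0.12],"hand":0.321},{"twist":[0,0,0],"xyz":[0,0,-0.12],"hand":0.321},{"twist":[0,0,0],"xyz":[0,0,-0.12],"hand":0.321},{"twist":[0,0,0],"xyz":[0,0,-0.16],"hand":0.321}]}}

```text
time_s: 13.5
eef_pos: [0.5061, -0.2421, 0.0843]
tcp_rot: [-180.0, 0.0, -13.1]
contact_force: [-0.6, 0.3, -1.6]
grip_width: 0.0274
```

Request:
{"name": "carry_out", "arguments": {"moves": [{"twist":[0,0,0],"xyz":[0,0,-0.2],"hand":0.321},{"twist":[0,0,0],"xyz":[0,0,-0.3],"hand":0.321},{"twist":[0,0,0],"xyz":[0,0,-0.3],"hand":0.321},{"twist":[0,0,0],"xyz":[0,0,-0.3],"hand":0.321},{"twist":[0,0,0],"xyz":[0,0,-0.3],"hand":0.321},{"twist":[0,0,0],"xyz":[0,0,-0.3],"hand":0.321},{"twist":[0,0,0],"xyz":[0,0,-0.3],"hand":0.321},{"twist":[0,0,0],"xyz":[0,0,-0.2],"hand":0.321}]}}

```text
time_s: 14.5
eef_pos: [0.5062, -0.2422, 0.1065]
tcp_rot: [180.0, -0.0, -13.1]
contact_force: [-0.1, -1.0, -1.7]
grip_width: 0.0279
```

Run:
```python
from h import *
s=snap('wrist','w8',None,1);print(s['eef_pos'],s['tcp_rot'],s['contact_force'],s['grip_width'],s['time_s'])
snap('scene','s8')
a=cv2.imread('pics/w8_raw.png');b=cv2.imread('pics/s8_raw.png')[170:330,120:290]
b=cv2.resize(b,None,fx=1.8,fy=1.8,interpolation=2);b=cv2.copyMakeBorder(b,0,420-b.shape[0],0,0,0)
cv2.imwrite('pics/c8.png',np.hstack([a[:,40:520],b]))
```

```text
[ 0.50616592 -0.24220007  0.10650998] [ 1.79997790e+02 -6.51887115e-03 -1.30771708e+01] [-0.05848003 -1.0079664  -1.69330337] 0.027923675344866648 14.5
```

View pics/c8.png

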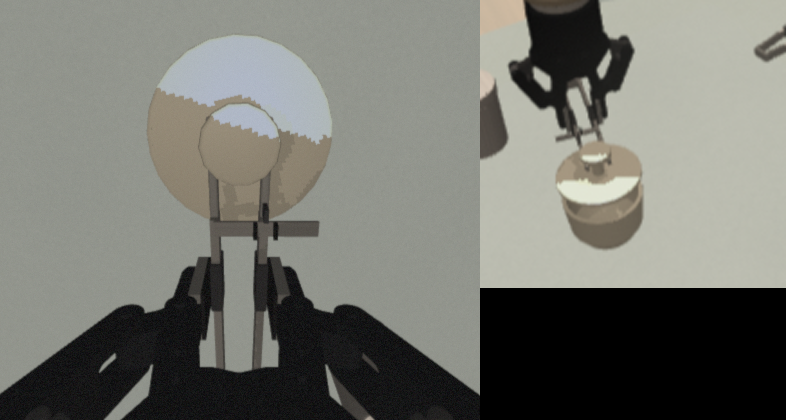

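The lid is lifted about 26 mm and looks level, with the pointer still between the ribs and the bowl left in place. I'll go up another 24 mm, then hold.

Request:
{"name": "carry_out", "arguments": {"moves": [{"twist":[0,0,0],"xyz":[0,0,-0.2],"hand":0.321},{"twist":[0,0,0],"xyz":[0,0,-0.3],"hand":0.321},{"twist":[0,0,0],"xyz":[0,0,-0.4],"hand":0.321},{"twist":[0,0,0],"xyz":[0,0,-0.5],"hand":0.321},{"twist":[0,0,0],"xyz":[0,0,-0.4],"hand":0.321},{"twist":[0,0,0],"xyz":[0,0,-0.3],"hand":0.321},{"twist":[0,0,0],"xyz":[0,0,-0.2],"hand":0.321},{"twist":[0,0,0],"xyz":[0,0,-0.1],"hand":0.321}]}}

```text
time_s: 15.6
eef_pos: [0.5061, -0.2422, 0.1304]
tcp_rot: [180.0, -0.0, -13.1]
contact_force: [-0.7, 0.8, -1.4]
grip_width: 0.0278
```

Request:
{"name": "carry_out", "arguments": {"moves": [{"twist":[0,0,0],"xyz":[0,0,0],"hand":0.321},{"twist":[0,0,0],"xyz":[0,0,0],"hand":0.321},{"twist":[0,0,0],"xyz":[0,0,0],"hand":0.321},{"twist":[0,0,0],"xyz":[0,0,0],"hand":0.321},{"twist":[0,0,0],"xyz":[0,0,0],"hand":0.321},{"twist":[0,0,0],"xyz":[0,0,0],"hand":0.321},{"twist":[0,0,0],"xyz":[0,0,0],"hand":0.321},{"twist":[0,0,0],"xyz":[0,0,0],"hand":0.321}]}}

```text
time_s: 16.6
eef_pos: [0.5061, -0.2422, 0.1303]
tcp_rot: [-180.0, -0.0, -13.1]
contact_force: [0.1, -0.0, -1.2]
grip_width: 0.0279
```

Run:
```python
from h import *
s=snap('wrist','w9',None,1);print(s['eef_pos'],s['tcp_rot'],s['contact_force'],s['grip_width'],s['time_s'])
snap('scene','s9')
a=cv2.imread('pics/w9_raw.png');b=cv2.imread('pics/s9_raw.png')[150:330,120:290]
b=cv2.resize(b,None,fx=1.8,fy=1.8,interpolation=2);b=cv2.copyMakeBorder(b,0,420-b.shape[0],0,0,0)
cv2.imwrite('pics/c9.png',np.hstack([a[:,40:520],b]))
```

```text
[ 0.50613898 -0.24216916  0.13029098] [-1.79998991e+02 -4.23235770e-04 -1.30791997e+01] [ 0.13506445 -0.03317004 -1.19940614] 0.02787453473059271 16.6
```

View pics/c9.png

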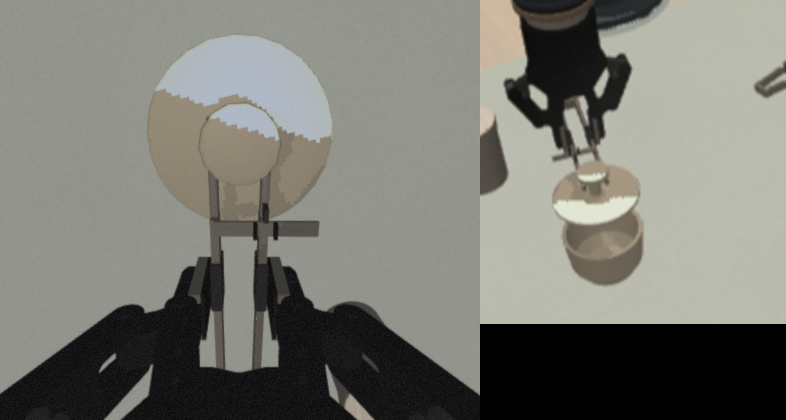

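The lid hangs level and still about 5 cm over the bowl, the bowl hasn't moved, and the pointer (265) stands between the ribs (255 and 275). I'll hand it in.

```bash
python3 -c "
from plant import arm
print(arm.hand_in())"
```

```text
the job is handed in; nothing more can be done
None
```

The job is handed in. The lid is held level and still about 5 cm above the sugar bowl, carried by the tongs alone at their marked gap; handing in gave no verdict.

**What I did:** I took the tongs farthest to the robot's right by their grip plates and squeezed them until the pointer was centred between the ribs. That gap was held for about 7 s before the lift. I slid the tips in on either side of the neck, under the knob's head, and lifted straight up. The job took about 17 s on the robot's clock.

**Last checks:**
- **Gap:** the gripper read 27.9 mm against 27.8 mm at the mark, and the pointer stood in the middle of the ribs in the last picture. The tip gap came out at about 19.7 mm when I measured it before the lift.
- **Lift:** the lid rose about 49.5 mm. I worked this out from the arm's 56 mm rise less about 6.5 mm of free travel, not from a direct measurement.
- **Forces:** the last reading was about 1.2 N. The highest I read was 7.6 N, while squeezing the tongs on the table.
- **Other things:** in the last pictures the bowl looked unmoved. I took no final overall picture of the bystanders, but the path stayed clear of them.

**Disagreement along the way:** the first wrist picture, taken while the arm was still settling, put the tongs about 6 mm off sideways. A second look corrected that before I gripped.

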